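# Pull-test bag clips and sort out the worn one

## Robot

A 7-joint arm with a two-finger parallel gripper is mounted at the origin on a cart in front of the work surface, level with it; the furniture and walls round the work are solid. World frame = base frame: x ahead of the robot, y to its left, z up, the work surface at z = 0. Lengths are in m, angles in rad, forces in N, time in s.
With the tool pointing down it reaches from about 0.4 to 0.9 m from the base axis. Payload 5.5 kg.
Tool frame: the origin (TCP) lies at the very end of the fingers, on their centre line; the grasp point (between the pads) lies grip_point_offset behind it (grip_point_offset is the distance from the TCP to the grasp point, in m); y points along the fingers, x is the direction in which the jaws open and shut, and the axes are right-handed (so a half turn about y gives the same grasp; the last joint's range is limited). The gripper opens to 85 mm and grips with 20 to 120 N. Pads are 22 mm wide; open, the fingers measure 114 mm over their backs; the gripper's body (76 mm by 85 mm) begins 54 mm behind the grasp point. The pads swing forward as they close: fully open they stand 13 mm farther back than shut.
Start: joints at [1.51, 0.501, -0.427, 1.55, 0.221, 1.138, -0.21], TCP at [0.207, -0.616, 0.231] pointing down, gripper open.
Joint ranges: [-2.88, 2.88], [-0.31, 2.03], [-1.54, 1.56], [0.2, 2.42], [-1.41, 4.55], [0.19, 2.02], [-2.57, 2.57]. Speed limits (rad/s): [2.57, 2.57, 3.14, 3.14, 3.14, 3.14, 3.14].

## Interface

Orientations are given as a unit quaternion [x, y, z, w].
In Python, from cell import state, capture, camera_info, finish_job, silhouettes, grip_point_offset gives the robot as it stands. The module is installed in compiled form; this text tells all that it offers.
- The arm moves only by the tool move_arm, never from a script. Its argument "targets" is a list of rows, each a list of 3 entries, a list of its own where there are three numbers: the turn, a rotation vector about the world's x, y, z in degrees, then the shift along the world's x, y, z in mm, then the opening, from -1 (shut) to 1 (fully open). In form: [[[ax, ay, az], [tx, ty, tz], grip], ...]. A call has 1 to 8 rows; each row shifts and turns the commanded pose from where the row before left it; what a row does not reach is not made up. A row lasts 1/12 s, in which the tool goes at most 41.7 mm and 7.16 degrees, less where a joint would pass 70% of its speed; a pose out of reach is approached as far as the arm can. A call with a gripper value outside its range is refused whole. The fingers move at their own pace and stop on an object; "grip_force" is the grip in N (left out, the last holds). Time passes only in rows, so rows that do not move let the fingers close. It gives the time, the measured TCP pose, the force and the opening at its end, in the units of the state.
- state(): the state, without advancing time (a new reading comes with each control period).
- capture(name): name is "scene" or "side" or "wrist"; returns (picture, depth): 384x512x3 uint8, blue, green, red; 384x512 float32, m along the optical axis (not along the pixel's ray), 0 where there is no reading.
- camera_info(name): a dict with "fov_y" (degrees; the focal length in pixels is half the picture's height over the tangent of half this angle, whatever the lens; pixels are square), "cx", "cy" (the principal point, pixels), "distortion" ([k1, k2, p1, p2, k3] as OpenCV has them; the pictures are not rectified), "T" (4x4, takes a point from camera to world coordinates). Camera axes: x right, y up, looking along -z (the intrinsics and any distortion apply to the point x, -y, -z); pixel columns grow to the right and rows downward; lengths in m; the calibration is good to about 2 mm. A picture is of the moment at which its call begins: read the wrist's pose just before it. camera_info takes no time and is no camera call; for the wrist camera it gives the pose at the moment of the call.
- finish_job(): hands the job in, once; it reports no verdict.
Trained networks look in the newest picture that a camera, given by its name, has taken for a name from the list of things; names that differ only in an ending like _2 or _b are one class to them, and where a whole thing is asked for, a point or a joint stands for the part that bears it (a point fixed in the world has none). Each returns a list of dicts, best first, with "score" (0 to 1); they miss things now and then, are a little off and sometimes report something else, mostly with a low value. They report only what shows in the picture. A call takes as long as a camera call. They do not tell look-alikes from the thing itself.
- silhouettes(camera, label): "region" (384x512 bool, what is visible of it) and "bbox" ([left, top, right, bottom] in pixels, round what is visible of it).
The state is a dict: "time_s": time; "q": joint angles; "joint_vel": joint speeds; "joint_efforts": joint torques, N m; "position": TCP position; "ee_rot": TCP orientation; "force": force on the tool from outside, world axes, zero at the start; "wrist_torque": the same for the moment, N m; "width": finger opening in m.
Only numpy, scipy, OpenCV 4.12 (cv2) and the standard library are available. Lean on these libraries where they do the work, as an engineer would, in place of code of your own. Each camera call takes 0.05 s, during which the arm holds its last target. There are 200 camera calls.

## Task

One of the three bag clips has a worn-out spring: find it by hooking each card behind its upright orange tab and dragging it flat along the worktop, without lifting it or pushing or gripping the clip, until all three cards lie on the cork mat. A sound clip hangs on to its card and must come along onto the mat with it; the worn clip lets its card slip out, and once it has, put that clip in the aluminium tray. Steer round the tin, the candle and the garlic and leave them standing where they are.

Things in the scene. Friction and masses are not known exactly. Their poses are not given: they have to be found in the camera images.
- clip_1: First of three alike blue bag clips, about 190 g each; any may be the worn one. Origin: on its underside (on the worktop), z up, +x towards the mouth with its card. Base x -22..18 mm, 44 mm wide (y), 4 mm thick; rear housing x -22..-6 mm, 44 mm wide, up to z=30 mm (can be grasped across this width from above); sprung upper jaw reaches to x=17 mm, z up to 16 mm.
- clip_2: Second bag clip, same shape and frame as clip_1. Of the three clips, a sound one grips its card several times harder than the force needed to drag the clip over the worktop; the worn one grips with about a third of that force.
- clip_3: Third bag clip, same shape and frame as clip_1. A clip towed by its card trails behind it and swings in line with the pull.
- card_1: Rigid white card (30 g) in clip_1, plate x -46..37 mm, 40 mm wide, z 4..7 mm. Orange tab: U-shaped fence, open to the clip, z 4..30 mm: end wall x 34..39 mm, side walls x 14..36 mm, 40 mm apart inside, 48 outside; foot below. Origin: at worktop level under the finger space, z up, +x from clip to tab. Closed fingertips just above the plate pull it by pushing the end wall to +x.
- card_2: Card in clip_2, same shape and frame as card_1. While held, a card's origin is 48 mm from its clip's origin (clip +x, in line). The plate sits 16 mm deep in the mouth and is free when the origins are over 64 mm apart.
- card_3: Card in clip_3, same shape and frame as card_1. The clip's front edge is at x=-30 mm of the held card, so 64 mm are open between clip and tab wall for the fingers.
- mat: Flat cork mat, fixed, 220 mm (x) by 240 mm (y), 1 mm thick with nothing to catch on (things slide over it as on the worktop, at z=0). Origin: its centre, z up.
- tray: Small open aluminium tray, fixed, 110 mm (x) by 90 mm (y), 26 mm high, walls and floor 4 to 5 mm thick. Origin: centre of its underside, z up.
- tin: Food tin, bystander, loose, diameter 75 mm, 58 mm high; origin centre of its underside.
- candle: Tea-light candle in a white cup, bystander, loose, diameter 38 mm, 15 mm high; origin centre of its underside.
- garlic: Garlic bulb, bystander, loose, about 60 mm across and 58 mm high; origin centre of its underside.
Not all that is in view belongs to the job. Leave any green or yellow look-alike of the clip_1 alone.

How it is judged:
On the way:
1. the worn clip, still lying on the worktop near where it began, has let its card slip out (horizontal distance between clip_2 and card_2 above 0.075 m and height (world z) of clip_2 below 0.01 m and distance of clip_2 from where it was at the start of the episode below 0.08 m), for 0.2 s.
At the end, for the whole second after the job is handed in: Sound clips 1 and 3 lie on the mat, still holding their cards (origins within 62 mm); all three cards lie flat on the mat; these origins are within 115 mm (x) and 125 mm (y) of its centre along its axes. Worn clip_2 lies in the tray. All at rest (x of clip_1 in the frame of mat between -0.115 and 0.115 m and y of clip_1 in the frame of mat between -0.125 and 0.125 m and horizontal distance between clip_1 and card_1 below 0.062 m and angle between each of clip_1, clip_3's own z axis and vertical below 0.15 rad and x of clip_3 in the frame of mat between -0.115 and 0.115 m and y of clip_3 in the frame of mat between -0.125 and 0.125 m and horizontal distance between clip_3 and card_3 below 0.062 m and x of card_1 in the frame of mat between -0.115 and 0.115 m and y of card_1 in the frame of mat between -0.125 and 0.125 m and angle between each of card_1, card_2, card_3's own z axis and vertical below 0.2 rad and linear speed of each of card_1, card_2, card_3, clip_1, clip_2, clip_3 below 0.02 m/s and x of card_2 in the frame of mat between -0.115 and 0.115 m and y of card_2 in the frame of mat between -0.125 and 0.125 m and x of card_3 in the frame of mat between -0.115 and 0.115 m and y of card_3 in the frame of mat between -0.125 and 0.125 m and x of clip_2 in the frame of tray between -0.05 and 0.05 m and y of clip_2 in the frame of tray between -0.04 and 0.04 m and z of clip_2 in the frame of tray below 0.035 m); the robot touches nothing.
It fails at once if a sound clip is parted from its card (horizontal distance between clip_1 and card_1 above 0.066 m or horizontal distance between clip_3 and card_3 above 0.066 m).
It fails at once if a sound clip or any card is lifted off the worktop (height (world z) of any of clip_1, clip_3, card_1, card_2, card_3 above 0.03 m).
It fails at once if a sound clip, or the worn one before its card is out, is pushed or gripped directly by the fingers (contact force between any of clip_1, clip_3 and the fingers above 4 N or (contact force between clip_2 and the fingers above 4 N and distance between clip_2 and card_2 below 0.062 m)).
It fails at once if the tin, candle or garlic is shifted by more than 20 mm (distance of any of tin, candle, garlic from where it was at the start of the episode above 0.02 m).
It fails at once if the worn clip is lifted while its card is still in it (height (world z) of clip_2 above 0.02 m and distance between clip_2 and card_2 below 0.062 m).
It also fails if it takes over 72 s, if anything falls off the work surface, if the arm or the gripper's body presses on something with over 40 N, if the wrist force passes 120 N, or if a joint passes its speed limit or range.

## Working session

There is one attempt and no reset: what is moved stays moved. The work goes in short steps, Python scripts to look and compute and a tool call to move; the robot and the scene stay as the last step left them, time stands still between calls to the robot, and variables do not carry over. Pictures are saved under pics/ and viewed, about 8 in all and at most 12, crops included, and the job is handed in when it is done.

Besides the shell and the picture viewer there is one more tool, called after "Call:" by a JSON object that holds its "op" and its "data". move_arm: Moves the arm, as the interface text tells. Its arguments: {"type":"object","properties":{"targets":{"type":"array"},"grip_force":{"type":"number"}},"required":["targets"]}

```bash
mkdir -p pics; cat > h.py <<'E'
import numpy as np, cv2
from cell import *
def pix2world(name, depth, us, vs, info=None):
    i=info or camera_info(name); f=192/np.tan(np.radians(i["fov_y"]/2))
    K=np.array([[f,0,i["cx"]],[0,f,i["cy"]],[0,0,1]])
    p=np.stack([us,vs],-1).astype(np.float64).reshape(-1,1,2)
    n=cv2.undistortPoints(p,K,np.array(i["distortion"],float)).reshape(-1,2)
    d=depth[np.array(vs).astype(int),np.array(us).astype(int)]
    c=np.stack([n[:,0]*d,-n[:,1]*d,-d,np.ones_like(d)],-1)
    return (c@np.array(i["T"]).T)[:,:3]
def cloud(name,mask,depth):
    v,u=np.nonzero(mask&(depth>0)); return pix2world(name,depth,u,v)
E
python3 - <<'E'
from h import *
s=state();print({k:np.round(s[k],3).tolist() for k in s}, grip_point_offset)
ims=[]
for c in("scene","side"):
    im,d=capture(c);cv2.imwrite(f"pics/{c}0.png",im);np.save(f"{c}0.npy",d)
    i=camera_info(c);print(c,i["fov_y"],np.round(i["T"],3).tolist())
    for l in("clip_1","card_1","mat","tray","tin","candle","garlic"):
        for r in silhouettes(c,l):
            if r["score"]<.3: continue
            p=cloud(c,r["region"],d)
            if len(p)<5: continue
            print(c,l,round(r["score"],2),np.array(r["bbox"]).astype(int).tolist(),len(p),np.round(np.median(p,0),3),np.round(np.percentile(p,[2,98],axis=0),3).tolist())
E
```

```text
{'time_s': 0.0, 'q': [1.51, 0.502, -0.427, 1.551, 0.221, 1.138, -0.21], 'joint_vel': [-0.002, -0.001, 0.001, 0.002, -0.0, 0.0, -0.001], 'joint_efforts': [-0.0, -56.952, -5.816, -28.094, 0.011, 0.012, -0.0], 'position': [0.207, -0.616, 0.23], 'ee_rot': [-0.574, 0.413, -0.412, 0.574], 'force': [-0.366, -0.309, 0.729], 'wrist_torque': [0.017, -0.005, 0.036], 'width': 0.085} 0.0187
scene 52.220013039352025 [[-0.446, 0.584, -0.679, -0.723], [-0.895, -0.295, 0.334, 0.43], [-0.006, 0.756, 0.654, 1.23], [0.0, 0.0, 0.0, 1.0]]
scene clip_1 0.48 [267, 189, 277, 195] 53 [ 0.469 -0.26   0.015] [[0.452, -0.271, 0.007], [0.489, -0.241, 0.031]]
scene card_1 0.44 [258, 182, 274, 192] 95 [ 0.54  -0.264  0.007] [[0.514, -0.308, -0.004], [0.568, -0.246, 0.029]]
scene tin 0.91 [141, 235, 162, 260] 415 [0.367 0.332 0.05 ] [[0.345, 0.296, -0.002], [0.476, 0.366, 0.058]]
scene tin 0.74 [253, 195, 270, 202] 107 [ 0.472 -0.189  0.008] [[0.446, -0.231, -0.002], [0.499, -0.166, 0.031]]
scene candle 0.51 [211, 187, 221, 198] 54 [ 0.591 -0.031  0.005] [[0.571, -0.047, -0.005], [0.61, -0.014, 0.019]]
side 55.75866
[... 867 characters left out ...]
] [[0.383, -0.269, 0.005], [0.427, -0.212, 0.031]]
side mat 0.59 [208, 142, 254, 174] 1145 [0.492 0.165 0.003] [[0.391, 0.059, -0.001], [0.597, 0.291, 0.008]]
side mat 0.3 [261, 207, 269, 218] 151 [ 0.542 -0.264  0.011] [[0.518, -0.303, 0.005], [0.563, -0.246, 0.031]]
side tray 0.64 [221, 131, 240, 139] 243 [0.521 0.403 0.012] [[0.468, 0.337, 0.002], [0.573, 0.439, 0.029]]
side tin 0.54 [198, 131, 210, 151] 218 [0.383 0.308 0.043] [[0.348, 0.292, 0.002], [0.418, 0.367, 0.06]]
side candle 0.44 [255, 173, 267, 181] 33 [ 0.595 -0.025  0.01 ] [[0.58, -0.051, 0.006], [0.609, -0.012, 0.02]]
side garlic 0.42 [217, 128, 239, 142] 259 [0.521 0.4   0.012] [[0.467, 0.337, 0.001], [0.574, 0.439, 0.029]]
```

View pics/scene0.png

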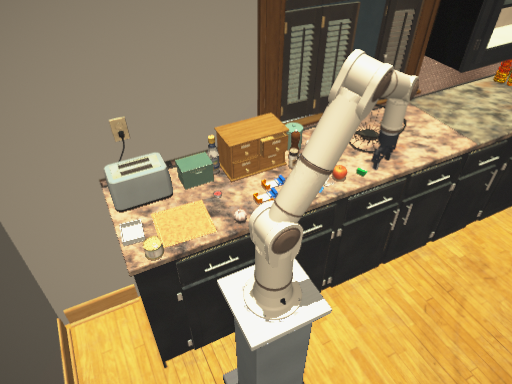

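View pics/side0.png

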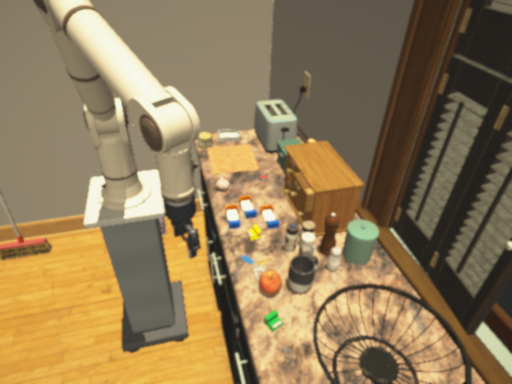

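The scene image shows three blue and white/orange clips at about (270,185)-(262,197), the mat at (183,223), tray (132,232), tin (153,248), garlic (240,215) and candle (217,194). The side image shows the same three clips at (232,215), (248,207) and (268,215), with yellow (255,232) and green (273,320) look-alikes. I'll move above the clips for a wrist view.

Call:
{"op": "move_arm", "data": {"targets": [[[0,0,7],[10,20,30],-1],[[0,0,7],[15,25,25],-1],[[0,0,7],[20,30,15],-1],[[0,0,7],[20,34,10],-1],[[0,0,7],[20,35,10],-1],[[0,0,7],[20,35,10],-1],[[0,0,7],[20,35,10],-1],[[0,0,7],[20,35,10],-1]], "grip_force": 40}}

```text
time_s: 1.47
position: [0.3525, -0.3653, 0.352]
ee_rot: [0.701, -0.093, 0.093, -0.701]
force: [1.2, -0.5, 0.4]
width: 0.0001
```

Call:
{"op": "move_arm", "data": {"targets": [[[0,0,7],[20,35,0],-1],[[0,0,7],[20,35,0],-1],[[0,0,1.4],[20,35,0],-1],[[0,0,0],[20,30,0],-1],[[0,0,0],[20,20,0],-1],[[0,0,0],[10,0,0],-1],[[0,0,0],[0,0,0],-1]]}}

```text
time_s: 2.05
position: [0.4639, -0.2104, 0.3518]
ee_rot: [0.707, 0.002, -0.001, -0.707]
force: [-0.4, -1.2, -0.5]
width: 0.0
```

```bash
python3 - <<'E'
from h import *
from scipy.spatial.transform import Rotation as R
i=camera_info("wrist");im,d=capture("wrist");cv2.imwrite("pics/w1.png",im);np.save("w1.npy",d)
s=state();print(s["position"],R.from_quat(s["ee_rot"]).as_matrix().round(3).tolist(),s["q"],s["width"],s["force"],s["time_s"])
print(np.round(i["T"],3).tolist(),i["fov_y"])
import pickle;pickle.dump(i,open("w1.pkl","wb"))
for l in("clip_1","card_1","garlic","candle"):
    for r in silhouettes("wrist",l):
        if r["score"]<.3: continue
        p=cloud("wrist",r["region"],d)
        if len(p)<5: continue
        t=p[(p[:,2]>.024)&(p[:,2]<.036)]
        print(l,round(r["score"],2),np.array(r["bbox"]).astype(int).tolist(),np.round(np.median(p,0),3),np.round(np.percentile(p,[2,98],axis=0),3).tolist())
        if len(t)>20 and l[1] in "la": 
            rc=cv2.minAreaRect((t[:,:2]*1000).astype(np.float32));print("  top",np.round(rc[0],1),np.round(rc[1],1),round(rc[2],1),len(t))
E
```

```text
[ 0.46239342 -0.21197882  0.35130521] [[1.0, 0.0, -0.001], [0.001, 0.0, 1.0], [0.0, -1.0, 0.0]] [ 1.18495395  0.20181268 -0.92312119  1.7306565   0.16679088  1.291709
  0.22664922] 0.00011643876813694339 [ 0.44971418  0.14524712 -0.49867519] 2.1
[[1.0, -0.003, -0.003, 0.463], [0.003, 0.959, 0.282, -0.139], [0.002, -0.282, 0.959, 0.495], [0.0, 0.0, 0.0, 1.0]] 60.39495092621881
clip_1 0.89 [292, 213, 322, 239] [ 0.538 -0.34   0.014] [[0.518, -0.355, 0.003], [0.56, -0.318, 0.03]]
  top [ 538.9 -348.6] [15.6 41.6] 88.9 261
clip_1 0.82 [199, 189, 232, 217] [ 0.398 -0.305  0.015] [[0.377, -0.322, 0.001], [0.419, -0.283, 0.03]]
  top [ 396.2 -314.6] [16.7 42.9] 85.9 293
clip_1 0.56 [253, 228, 264, 233] [ 0.464 -0.35   0.008] [[0.457, -0.353, 0.001], [0.471, -0.349, 0.017]]
clip_1 0.55 [250, 161, 282, 194] [ 0.472 -0.261  0.015] [[0.452, -0.277, 0.003], [0.493, -0.241, 0.03]]
  top [ 473.8 -269.9] [42.8 15.3] 0.7 298
card_1 0.94 [200, 147, 236, 192] [ 0.402 -0.244  0.007] [[0.382, -0.282, 0.004], [0.428, -0.213, 0.03]]
  top [ 405.  -226.8] [25.  47.2] 83.6 204
card_1 0.9 [246, 116, 283, 163] [ 0.471 -0.201  0.006] [[0.45, -0.239, 0.004], [0.493, -0.172, 0.03]]
  top [ 470.5 -182.7] [47.5 23.6] 0.2 205
card_1 0.77 [292, 165, 327, 215] [ 0.54  -0.278  0.006] [[0.515, -0.319, 0.0], [0.562, -0.249, 0.03]]
  top [ 538.8 -261.3] [24.9 48.4] 89.6 212
garlic 0.68 [191, 14, 231, 60] [ 0.402 -0.066  0.038] [[0.377, -0.087, 0.025], [0.425, -0.041, 0.054]]
  top [400.6 -63.4] [51. 54.] 84.2 468
garlic 0.5 [249, 162, 281, 193] [ 0.472 -0.262  0.014] [[0.451, -0.278, 0.002], [0.493, -0.241, 0.03]]
  top [ 472.8 -270.7] [42.9 15.3] 0.6 303
candle 0.73 [336, 0, 366, 34] [ 0.592 -0.033  0.007] [[0.573, -0.052, -0.001], [0.609, -0.015, 0.014]]
```

View pics/w1.png

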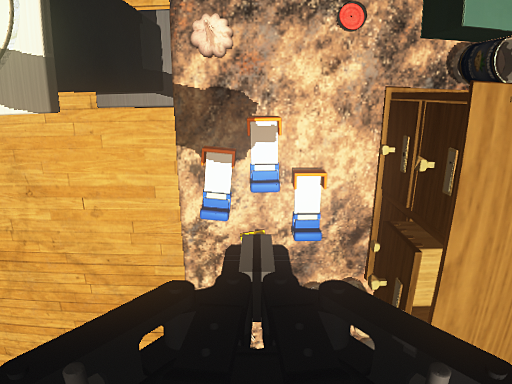

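The wrist image shows the three clips cleanly: left at (218,185), middle at (265,155), right at (308,205). Garlic is at (212,35) and candle at (351,15). I'll start with the middle card.

Call:
{"op": "move_arm", "data": {"targets": [[[0,0,0],[4,1,-35],-1],[[0,0,0],[4,1,-40],-1],[[0,0,0],[0,0,-40],-1],[[0,0,0],[0,0,-40],-1],[[0,0,0],[0,0,-40],-1],[[0,0,0],[0,0,-40],-1],[[0,0,0],[0,0,-40],-1],[[0,0,1.6],[0,0,-30],-1]]}}

```text
time_s: 2.97
position: [0.4674, -0.2112, 0.0432]
ee_rot: [-0.707, -0.008, 0.01, 0.707]
force: [-0.1, -0.4, -0.4]
width: 0.0001
```

Call:
{"op": "move_arm", "data": {"targets": [[[0,0,0],[0,2,-12],-1],[[0,0,0],[0,0,-12],-1],[[0,0,0],[0,0,0],-1]]}}

```text
time_s: 3.22
position: [0.4689, -0.2084, 0.0212]
ee_rot: [-0.707, -0.008, 0.01, 0.707]
force: [0.3, -0.5, 0.3]
width: 0.0001
```

Call:
{"op": "move_arm", "data": {"targets": [[[0,0,0],[2,0,-8],-1],[[0,0,0],[0,0,0],-1],[[0,0,0],[0,8,0],-1],[[0,0,0],[0,8,0],-1],[[0,0,0],[0,10,0],-1],[[0,0,0],[0,12,0],-1]]}}

```text
time_s: 3.72
position: [0.4723, -0.1699, 0.0151]
ee_rot: [0.707, 0.01, -0.009, -0.707]
force: [-0.3, -0.9, 1.1]
width: -0.0002
```

```bash
cat >> h.py <<'E'
def look(cam="side",ext="x"):
    i=camera_info(cam);im,d=capture(cam);s=state();print(np.round(s["position"],4),np.round(s["force"],1),s["time_s"])
    cv2.imwrite(f"pics/{ext}.png",im)
    for l in("clip_1","card_1"):
        for r in silhouettes(cam,l):
            v,u=np.nonzero(r["region"]&(d>0))
            if len(u)<8 or r["score"]<.3: continue
            p=pix2world(cam,d,u,v,i);t=p[(p[:,2]>.022)&(p[:,2]<.036)]
            print(l,round(r["score"],2),np.round(p.mean(0),3),"ext",np.round(np.percentile(p,[2,98],axis=0)[:,:2],3).tolist(),end=' ')
            if len(t)>8:
                rc=cv2.minAreaRect((t[:,:2]*1000).astype(np.float32));print("top",np.round(rc[0]),np.round(rc[1]),round(rc[2]),end='')
            print()
    return im,d,i
E
python3 -c "
from h import *
look('side','s2')"
```

```text
[ 0.4725 -0.1662  0.0152] [-1.1  2.6  0.3] 3.7667
clip_1 0.83 [ 0.421 -0.742  0.018] ext [[0.4, -0.763], [0.445, -0.721]] top [ 418. -730.] [44. 17.] 24
clip_1 0.47 [ 0.539 -0.345  0.019] ext [[0.52, -0.357], [0.561, -0.316]] top [ 540. -347.] [21. 42.] 86
clip_1 0.39 [ 0.474 -0.27   0.021] ext [[0.453, -0.278], [0.497, -0.24]] top [ 475. -271.] [16. 44.] 89
card_1 0.7 [ 0.406 -0.232  0.013] ext [[0.383, -0.263], [0.426, -0.213]] top [ 403. -222.] [44. 23.] 6
card_1 0.61 [ 0.543 -0.264  0.012] ext [[0.517, -0.307], [0.577, -0.208]] top [ 540. -256.] [46. 26.] 1
```

Call:
{"op": "move_arm", "data": {"targets": [[[0,0,0],[0,8,-3],-1],[[0,0,0],[0,12,0],-1],[[0,0,0],[0,12,0],-1],[[0,0,0],[0,8,0],-1]]}}

```text
time_s: 4.2
position: [0.4719, -0.1292, 0.0113]
ee_rot: [-0.707, -0.01, 0.01, 0.707]
force: [0.1, -0.1, 0.3]
width: 0.0002
```

```bash
python3 -c "
from h import *
look('side','s3')"
```

```text
[ 0.4719 -0.1274  0.0113] [-0.4  2.  -0.5] 4.25
clip_1 0.85 [ 0.422 -0.74   0.018] ext [[0.4, -0.762], [0.446, -0.718]] top [ 420. -731.] [45. 19.] 18
clip_1 0.58 [ 0.538 -0.345  0.019] ext [[0.52, -0.358], [0.56, -0.316]] top [ 540. -348.] [20. 40.] 90
card_1 0.62 [ 0.541 -0.27   0.014] ext [[0.517, -0.316], [0.563, -0.243]] top [ 540. -257.] [31. 47.] 90
card_1 0.58 [ 0.406 -0.233  0.013] ext [[0.383, -0.268], [0.427, -0.211]] top [ 404. -222.] [47. 24.] 10
card_1 0.57 [ 0.471 -0.16   0.008] ext [[0.449, -0.189], [0.488, -0.128]] 
card_1 0.56 [ 0.594 -0.026  0.011] ext [[0.576, -0.05], [0.611, 0.018]]
```

The middle clip stayed put while its card slid out, so it is the worn one. I'll take the card on to the mat.

Call:
{"op": "move_arm", "data": {"targets": [[[0,0,0],[0,12,0],-1],[[0,0,0],[1,18,0],-1],[[0,0,0],[2,22,0],-1],[[0,0,0],[2,22,0],-1],[[0,0,0],[2,22,0],-1],[[0,0,0],[2,22,0],-1],[[0,0,0],[2,22,0],-1],[[0,0,0],[2,22,0],-1]]}}

```text
time_s: 5.02
position: [0.4851, 0.0316, 0.0112]
ee_rot: [0.707, 0.009, -0.009, -0.707]
force: [1.0, -0.8, 0.3]
width: -0.0002
```

Call:
{"op": "move_arm", "data": {"targets": [[[0,0,0],[2,22,0],-1],[[0,0,0],[2,22,0],-1],[[0,0,0],[1,22,0],-1],[[0,0,0],[1,22,0],-1],[[0,0,0],[0,22,0],-1],[[0,0,0],[0,22,0],-1],[[0,0,0],[0,20,0],-1],[[0,0,0],[0,15,0],-1]]}}

```text
time_s: 5.68
position: [0.4912, 0.2001, 0.0113]
ee_rot: [-0.707, -0.01, 0.01, 0.707]
force: [0.5, -0.6, 0.2]
width: -0.0001
```

Call:
{"op": "move_arm", "data": {"targets": [[[0,0,0],[0,8,0],-1],[[0,0,0],[0,4,0],-1],[[0,0,0],[0,-5,0],-1],[[0,0,0],[0,-2,15],-1],[[0,0,0],[0,0,30],-1],[[0,0,0],[0,-40,40],-1],[[0,0,0],[0,-40,40],-1],[[0,0,0],[0,-40,40],-1]]}}

```text
time_s: 6.35
position: [0.4902, 0.1128, 0.1464]
ee_rot: [0.707, 0.009, -0.01, -0.707]
force: [0.8, -0.6, 1.9]
width: -0.0001
```

Call:
{"op": "move_arm", "data": {"targets": [[[0,0,0],[0,-40,40],-1],[[0,0,0],[0,-40,40],-1],[[0,0,0],[0,-40,40],0],[[0,0,0],[0,0,0],0]]}}

```text
time_s: 6.68
position: [0.4937, 0.018, 0.2384]
ee_rot: [0.709, 0.008, -0.003, -0.705]
force: [1.6, 0.4, 0.2]
width: 0.0235
```

```bash
python3 - <<'E'
from h import *
im,d,i=look('wrist','w4')
for l in("mat","tray","tin","garlic","candle"):
    for r in silhouettes("wrist",l):
        if r["score"]<.3: continue
        v,u=np.nonzero(r["region"]&(d>0));p=pix2world("wrist",d,u,v,i)
        rc=cv2.minAreaRect((p[:,:2]*1000).astype(np.float32))
        print(l,round(r["score"],2),np.round(np.median(p,0),3),np.round(np.percentile(p,[1,99],axis=0),3).tolist(),np.round(rc[0]),np.round(rc[1]),rc[2])
E
```

```text
[0.4926 0.0209 0.2363] [-0.8  0.2  0.1] 6.7333
clip_1 0.65 [ 0.479 -0.227  0.022] ext [[0.456, -0.248], [0.498, 0.028]] 
card_1 0.7 [0.494 0.166 0.004] ext [[0.475, 0.145], [0.513, 0.186]] 
card_1 0.56 [ 0.522 -0.194  0.063] ext [[0.497, -0.248], [0.538, 0.029]] 
mat 0.56 [0.496 0.121 0.002] [[0.384, 0.056, -0.0], [0.6, 0.187, 0.003]] [492. 125.] [142. 222.] 87.69259643554688
garlic 0.8 [ 0.407 -0.052  0.037] [[0.377, -0.093, -0.0], [0.431, -0.032, 0.055]] [400. -66.] [71. 62.] 45.7468376159668
candle 0.82 [ 0.594 -0.029  0.008] [[0.575, -0.048, -0.0], [0.612, -0.01, 0.016]] [597. -30.] [38. 44.] 77.81827545166016
```

View pics/w4.png

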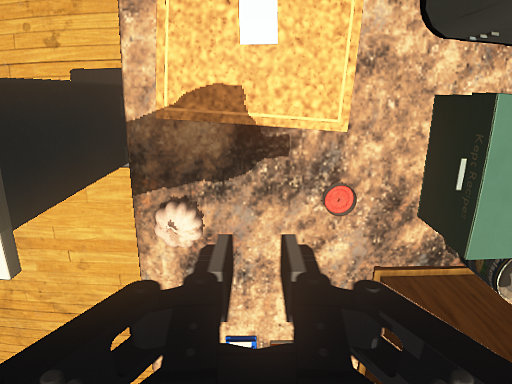

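The wrist image shows card 2's plate on the mat at (258,20), the garlic at (180,222) and the candle at (340,200), both undisturbed. The right-hand card is next, so I'll check clearance to the cabinet first.

```bash
python3 - <<'E'
from h import *
import pickle
i=pickle.load(open("w1.pkl","rb"));d=np.load("w1.npy")
v,u=np.nonzero(d>0);p=pix2world("wrist",d,u,v,i)
for y0 in np.arange(-.44,0.06,.04):
    m=(p[:,1]>y0)&(p[:,1]<y0+.04)&(p[:,2]>.035)&(p[:,0]>.5)&(p[:,2]<.3)&(v<230)
    m2=m&(p[:,2]>.085)
    print(round(y0,2), [ (np.round(p[k][np.argmin(p[k][:,0])],3).tolist() if k.any() else None) for k in (m,m2)])
print(state()["q"])
E
```

```text
-0.44 [None, None]
-0.4 [None, None]
-0.36 [None, None]
-0.32 [[0.621, -0.287, 0.143], [0.621, -0.287, 0.143]]
-0.28 [[0.647, -0.256, 0.214], [0.647, -0.256, 0.214]]
-0.24 [[0.632, -0.21, 0.054], [0.636, -0.203, 0.154]]
-0.2 [[0.638, -0.2, 0.152], [0.638, -0.2, 0.152]]
-0.16 [[0.646, -0.148, 0.217], [0.646, -0.148, 0.217]]
-0.12 [[0.748, -0.088, 0.095], [0.748, -0.088, 0.095]]
-0.08 [[0.693, -0.049, 0.091], [0.693, -0.049, 0.091]]
-0.04 [[0.693, -0.027, 0.097], [0.693, -0.027, 0.097]]
-0.0 [None, None]
0.04 [None, None]
[ 0.65753082  0.29196717 -0.89582545  1.92753209  0.2616514   1.04531686
 -0.32137722]
```

Call:
{"op": "move_arm", "data": {"targets": [[[0,0,0],[4,-30,0],-1],[[0,0,0],[5,-40,0],-1],[[0,0,0],[6,-41,0],-1],[[0,0,0],[6,-41,0],-1],[[0,0,0],[6,-41,0],-1],[[0,0,0],[6,-41,0],-1],[[0,0,0],[6,-41,0],-1],[[0,0,0],[6,-30,0],-1]]}}

```text
time_s: 7.75
position: [0.5354, -0.2814, 0.2318]
ee_rot: [0.707, 0.008, -0.01, -0.707]
force: [-0.0, -0.4, 0.3]
width: -0.0002
```

Call:
{"op": "move_arm", "data": {"targets": [[[0,0,-1.5],[3,0,-40],-1],[[0,0,0],[0,0,-40],-1],[[0,0,0],[0,0,-40],-1],[[0,0,0],[0,0,-40],-1],[[0,0,0],[0,0,-25],-1],[[0,0,0],[0,0,0],-1]]}}

```text
time_s: 8.25
position: [0.5342, -0.2745, 0.0411]
ee_rot: [-0.705, 0.003, 0.005, 0.709]
force: [0.2, -0.0, 0.2]
width: -0.0
```

Call:
{"op": "move_arm", "data": {"targets": [[[0,0,0],[3,-6,0],-1],[[0,0,0],[0,0,0],-1],[[0,0,0],[0,0,0],-1]]}}

```text
time_s: 8.5
position: [0.5442, -0.285, 0.0504]
ee_rot: [0.708, 0.002, 0.001, -0.706]
force: [0.2, 0.6, -0.3]
width: 0.0002
```

Call:
{"op": "move_arm", "data": {"targets": [[[0,0,0],[-5,0,-15],-1],[[0,0,0],[0,0,-13],-1],[[0,0,0],[0,0,0],-1],[[0,0,0],[0,0,0],-1]]}}

```text
time_s: 8.83
position: [0.5367, -0.284, 0.0203]
ee_rot: [-0.707, -0.0, 0.0, 0.707]
force: [0.3, -0.0, 0.5]
width: -0.0001
```

Call:
{"op": "move_arm", "data": {"targets": [[[0,0,0],[2,0,-9],-1],[[0,0,0],[0,0,0],-1],[[0,0,0],[0,6,0],-1],[[0,0,0],[0,6,0],-1],[[0,0,0],[0,8,0],-1],[[0,0,0],[0,10,0],-1],[[0,0,0],[0,12,0],-1],[[0,0,0],[0,14,0],-1]]}}

```text
time_s: 9.5
position: [0.5388, -0.2274, 0.0113]
ee_rot: [0.707, 0.0, -0.0, -0.707]
force: [-0.3, -1.3, -0.4]
width: 0.0001
```

```bash
python3 -c "
from h import *
look('side','s5')"
```

```text
[ 0.5391 -0.2225  0.0114] [-0.4  4.  -0.8] 9.55
clip_1 0.72 [ 0.422 -0.741  0.018] ext [[0.4, -0.763], [0.449, -0.719]] top [ 421. -729.] [46. 17.] 22
clip_1 0.64 [ 0.539 -0.312  0.02 ] ext [[0.519, -0.322], [0.561, -0.282]] top [ 539. -313.] [41. 18.] 1
clip_1 0.62 [ 0.398 -0.316  0.022] ext [[0.38, -0.323], [0.418, -0.288]] top [ 399. -313.] [19. 38.] 87
clip_1 0.44 [ 0.472 -0.269  0.02 ] ext [[0.453, -0.28], [0.492, -0.237]] top [ 472. -271.] [40. 23.] 13
clip_1 0.42 [ 0.46  -0.376  0.019] ext [[0.441, -0.393], [0.477, -0.352]] top [ 469. -371.] [14. 41.] 12
card_1 0.69 [0.489 0.198 0.012] ext [[0.467, 0.148], [0.51, 0.23]] top [485. 220.] [45. 23.] 17
card_1 0.66 [ 0.407 -0.231  0.014] ext [[0.386, -0.263], [0.427, -0.213]] top [ 407. -224.] [20. 42.] 89
card_1 0.42 [ 0.54  -0.241  0.012] ext [[0.517, -0.281], [0.566, -0.211]] top [ 539. -226.] [46. 21.] 3
```

Call:
{"op": "move_arm", "data": {"targets": [[[0,0,0],[-1,10,0],-1],[[0,0,0],[-3,14,0],-1],[[0,0,0],[-4,18,0],-1],[[0,0,0],[-4,18,0],-1],[[0,0,0],[-4,18,0],-1],[[0,0,0],[-2,18,0],-1],[[0,0,0],[-1,18,0],-1],[[0,0,0],[0,18,0],-1]]}}

```text
time_s: 10.32
position: [0.5194, -0.0962, 0.0112]
ee_rot: [0.707, -0.0, 0.0, -0.707]
force: [0.1, -1.3, 0.2]
width: 0.0001
```

Call:
{"op": "move_arm", "data": {"targets": [[[0,0,0],[0,18,0],-1],[[0,0,0],[0,18,0],-1],[[0,0,0],[0,18,0],-1],[[0,0,0],[0,18,0],-1],[[0,0,0],[0,18,0],-1],[[0,0,0],[0,18,0],-1],[[0,0,0],[0,18,0],-1],[[0,0,0],[2,18,0],-1]]}}

```text
time_s: 10.98
position: [0.5214, 0.0476, 0.0111]
ee_rot: [0.708, -0.0, -0.0, -0.707]
force: [0.9, -0.8, 1.6]
width: 0.0002
```

Call:
{"op": "move_arm", "data": {"targets": [[[0,0,0],[5,18,0],-1],[[0,0,0],[7,17,0],-1],[[0,0,0],[7,17,0],-1],[[0,0,0],[7,17,0],-1],[[0,0,0],[6,16,0],-1],[[0,0,0],[4,16,0],-1],[[0,0,0],[2,15,0],-1],[[0,0,0],[0,14,0],-1]]}}

```text
time_s: 11.65
position: [0.5602, 0.1779, 0.011]
ee_rot: [0.707, -0.0, 0.0, -0.707]
force: [-0.5, -2.6, 0.9]
width: -0.0001
```

```bash
python3 -c "
from h import *
look('side','s6')"
```

```text
[0.5596 0.1825 0.0115] [ 0.6  2.4 -0.2] 11.7
clip_1 0.65 [ 0.422 -0.741  0.017] ext [[0.4, -0.764], [0.448, -0.714]] top [ 419. -729.] [44. 19.] 19
clip_1 0.59 [ 0.46  -0.375  0.018] ext [[0.439, -0.395], [0.481, -0.348]] top [ 470. -369.] [16. 43.] 8
card_1 0.66 [ 0.406 -0.234  0.014] ext [[0.383, -0.268], [0.429, -0.212]] top [ 406. -225.] [27. 48.] 88
card_1 0.55 [0.463 0.155 0.003] ext [[0.385, 0.061], [0.591, 0.292]] 
card_1 0.5 [0.491 0.196 0.012] ext [[0.467, 0.143], [0.512, 0.228]] top [489. 214.] [45. 26.] 1
card_1 0.49 [0.559 0.166 0.009] ext [[0.542, 0.149], [0.577, 0.185]]
```

Call:
{"op": "move_arm", "data": {"targets": [[[0,0,0],[0,8,0],-1],[[0,0,0],[0,5,0],-1],[[0,0,0],[0,0,0],-1],[[0,0,0],[0,-6,0],-1],[[0,0,0],[0,0,20],-1],[[0,0,0],[0,0,35],-1],[[0,0,0],[-3,-20,40],-1],[[0,0,0],[-6,-40,30],-1]]}}

```text
time_s: 12.47
position: [0.5531, 0.1376, 0.1315]
ee_rot: [-0.706, -0.004, 0.001, 0.709]
force: [2.7, -0.3, 0.8]
width: 0.0001
```

Call:
{"op": "move_arm", "data": {"targets": [[[0,0,0],[-8,-40,10],-1],[[0,0,0],[-8,-40,5],-1],[[0,0,0],[-8,-40,0],-1],[[0,0,0],[-8,-40,0],-1],[[0,0,0],[-8,-40,0],0.45],[[0,0,0],[-8,-40,0],0.45],[[0,0,0],[-8,-40,0],0.45],[[0,0,0],[-8,-20,0],0.45]]}}

```text
time_s: 13.13
position: [0.4864, -0.1734, 0.143]
ee_rot: [0.708, -0.002, 0.002, -0.706]
force: [-0.2, -0.1, 1.0]
width: 0.048
```

```bash
python3 - <<'E'
from h import *
im,d,i=look('wrist','w7')
print(state()["width"])
look('side','s7')
E
```

```text
[ 0.4845 -0.1764  0.1425] [-1.7 -3.6  0.2] 13.1833
clip_1 0.85 [ 0.476 -0.255  0.018] ext [[0.456, -0.273], [0.497, -0.237]] top [ 476. -267.] [44. 16.] 0
clip_1 0.72 [ 0.469 -0.34   0.016] ext [[0.455, -0.356], [0.482, -0.163]] 
card_1 0.7 [ 0.405 -0.223  0.018] ext [[0.386, -0.258], [0.433, -0.21]] top [ 409. -224.] [25. 48.] 85
0.06213121019572594
[ 0.4876 -0.1674  0.143 ] [0.9 1.1 1.2] 13.3333
clip_1 0.6 [ 0.421 -0.742  0.018] ext [[0.4, -0.763], [0.445, -0.722]] top [ 418. -730.] [43. 17.] 26
clip_1 0.56 [ 0.397 -0.313  0.021] ext [[0.377, -0.324], [0.417, -0.282]] top [ 397. -315.] [40. 21.] 8
clip_1 0.54 [ 0.461 -0.377  0.018] ext [[0.442, -0.393], [0.479, -0.353]] top [ 470. -372.] [14. 41.] 12
clip_1 0.53 [ 0.476 -0.267  0.016] ext [[0.453, -0.28], [0.507, -0.225]] top [ 475. -270.] [45. 18.] 3
card_1 0.61 [ 0.406 -0.235  0.014] ext [[0.383, -0.274], [0.429, -0.213]] top [ 406. -226.] [27. 47.] 88
```

View pics/s7.png

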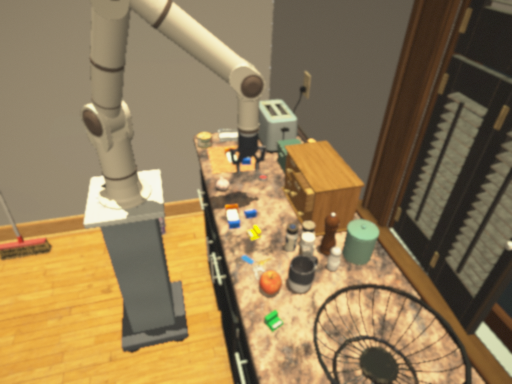

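The side image shows the freed worn clip alone at (250,213), with the left clip and card untouched at (232,215). I'll go on to grasp the worn clip.

Call:
{"op": "move_arm", "data": {"targets": [[[0,0,0],[-4,-30,0],0.45],[[0,0,0],[-4,-30,0],0.45],[[0,0,0],[-4,-25,0],0.45],[[0,0,0],[0,-15,-20],0.45],[[0,0,0],[0,0,-35],0.45],[[0,0,0],[0,0,-30],0.45],[[0,0,0],[0,0,0],0.45],[[0,0,0],[0,0,0],0.45]]}}

```text
time_s: 14.1
position: [0.4757, -0.2638, 0.057]
ee_rot: [-0.706, -0.0, 0.002, 0.708]
force: [0.5, -0.3, 1.1]
width: 0.0617
```

Call:
{"op": "move_arm", "data": {"targets": [[[0,0,0],[-1,-6,0],0.45],[[0,0,0],[0,0,-20],0.45],[[0,0,0],[0,0,-20],0.45],[[0,0,0],[0,0,-10],0.45],[[0,0,0],[0,0,0],0.45],[[0,0,0],[0,0,0],0.45]]}}

```text
time_s: 14.6
position: [0.476, -0.2724, 0.0091]
ee_rot: [0.707, 0.001, -0.0, -0.707]
force: [-0.4, -0.2, 0.0]
width: 0.0622
```

Call:
{"op": "move_arm", "data": {"targets": [[[0,0,0],[0,1,-4],0.45],[[0,0,0],[0,0,0],-0.2],[[0,0,0],[0,0,0],-0.3],[[0,0,0],[0,0,0],-0.3],[[0,0,0],[0,0,0],-0.3],[[0,0,0],[0,0,0],-0.3]], "grip_force": 40}}

```text
time_s: 15.1
position: [0.4762, -0.2716, 0.0051]
ee_rot: [0.707, 0.001, 0.0, -0.707]
force: [-0.1, 0.8, 7.1]
width: 0.0433
```

Call:
{"op": "move_arm", "data": {"targets": [[[0,0,0],[0,0,15],-0.3],[[0,0,0],[0,0,30],-0.3],[[0,0,0],[0,0,40],-0.3],[[0,0,0],[2,15,40],-0.3],[[0,0,0],[2,30,15],-0.3],[[0,0,0],[2,40,0],-0.3],[[0,0,0],[2,40,0],-0.3],[[0,0,0],[2,40,0],-0.3]]}}

```text
time_s: 15.77
position: [0.4846, -0.1057, 0.1435]
ee_rot: [0.707, -0.0, 0.0, -0.707]
force: [1.0, 0.3, -2.3]
width: 0.0434
```

Call:
{"op": "move_arm", "data": {"targets": [[[0,0,0],[3,40,0],-0.3],[[0,0,0],[3,40,0],-0.3],[[0,0,0],[3,40,0],-0.3],[[0,0,0],[3,40,0],-0.3],[[0,0,0],[3,40,0],-0.3],[[0,0,0],[3,40,0],-0.3],[[0,0,0],[4,40,0],-0.3],[[0,0,0],[4,40,0],-0.3]]}}

```text
time_s: 16.43
position: [0.5104, 0.2146, 0.1427]
ee_rot: [0.707, -0.0, -0.001, -0.707]
force: [0.8, -0.6, -2.0]
width: 0.0431
```

Call:
{"op": "move_arm", "data": {"targets": [[[0,0,0],[4,40,0],-0.3],[[0,0,0],[4,40,0],-0.3],[[0,0,0],[3,35,0],-0.3],[[0,0,0],[1,20,0],-0.3],[[0,0,0],[0,10,0],-0.3],[[0,0,0],[0,0,0],-0.3]]}}

```text
time_s: 16.93
position: [0.5214, 0.3612, 0.1426]
ee_rot: [-0.707, -0.001, 0.002, 0.708]
force: [0.0, 0.0, -2.4]
width: 0.0431
```

```bash
python3 - <<'E'
from h import *
im,d,i=look('wrist','w8')
print(state()["width"])
for l in("tray","tin","mat"):
    for r in silhouettes("wrist",l):
        if r["score"]<.3: continue
        v,u=np.nonzero(r["region"]&(d>0));p=pix2world("wrist",d,u,v,i)
        t=p[(p[:,2]>.015)&(p[:,2]<.035)]
        print(l,round(r["score"],2),np.round(np.median(p,0),3),np.round(np.percentile(p,[1,99],axis=0),3).tolist())
        if len(t)>9:
            rc=cv2.minAreaRect((t[:,:2]*1000).astype(np.float32));print(rc)
E
```

```text
[0.5221 0.3585 0.1424] [ 0.3 -1.2 -2.2] 16.9833
clip_1 0.87 [0.52  0.377 0.156] ext [[0.5, 0.359], [0.541, 0.396]] 
card_1 0.91 [0.493 0.216 0.017] ext [[0.469, 0.185], [0.517, 0.228]] top [493. 215.] [48. 25.] 0
card_1 0.63 [0.557 0.209 0.017] ext [[0.539, 0.201], [0.58, 0.212]] top [557. 209.] [38. 10.] 6
0.04330404371327975
tray 0.57 [0.525 0.397 0.004] [[0.47, 0.344, 0.002], [0.58, 0.435, 0.027]]
((525.0142822265625, 389.4363098144531), (89.45538330078125, 110.37066650390625), 84.52207946777344)
tin 0.71 [0.394 0.34  0.055] [[0.351, 0.298, 0.003], [0.423, 0.37, 0.059]]
((403.7856750488281, 348.5488586425781), (28.995338439941406, 71.09799194335938), 40.8366813659668)
mat 0.57 [0.5   0.242 0.002] [[0.386, 0.131, -0.0], [0.607, 0.299, 0.003]]
```

View pics/w8.png

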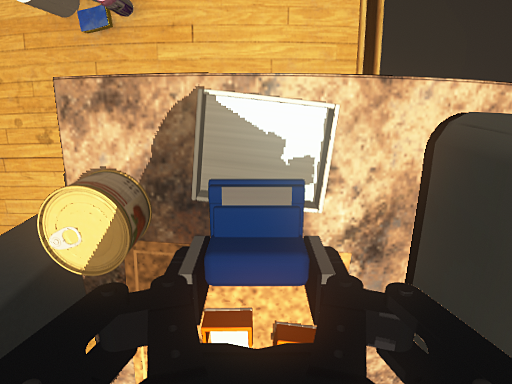

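The wrist image shows the held clip at (257,235) just short of the tray, which is at (265,150). The tin at (95,225) is undisturbed. I'll move forward 18 mm and lower the clip.

Call:
{"op": "move_arm", "data": {"targets": [[[0,0,0],[2,12,0],-0.3],[[0,0,0],[1,6,-20],-0.3],[[0,0,0],[0,0,-35],-0.3],[[0,0,0],[0,0,-35],-0.3],[[0,0,0],[0,0,-20],-0.3],[[0,0,0],[0,0,-12],-0.3],[[0,0,0],[0,0,0],-0.3]]}}

```text
time_s: 17.82
position: [0.5246, 0.375, 0.018]
ee_rot: [0.708, -0.001, -0.002, -0.706]
force: [0.1, -0.2, -1.5]
width: 0.0432
```

Call:
{"op": "move_arm", "data": {"targets": [[[0,0,0],[0,0,-6],-0.3],[[0,0,0],[0,0,0],-0.3],[[0,0,0],[0,0,0],0.3],[[0,0,0],[0,0,0],0.3],[[0,0,0],[0,0,0],0.3],[[0,0,0],[0,0,20],0.3],[[0,0,0],[0,0,40],0.3],[[0,0,0],[0,0,40],0.3]]}}

```text
time_s: 18.48
position: [0.5252, 0.3755, 0.1154]
ee_rot: [0.708, -0.0, -0.001, -0.707]
force: [1.6, 1.1, 0.1]
width: 0.0552
```

Call:
{"op": "move_arm", "data": {"targets": [[[0,0,0],[0,-40,40],0.3],[[0,0,0],[-4,-41,20],0.3],[[0,0,0],[-4,-41,0],0.3],[[0,0,0],[-4,-41,0],0.3],[[0,0,0],[-4,-41,0],0.3],[[0,0,0],[-4,-30,0],0.3],[[0,0,0],[0,0,0],0.3]]}}

```text
time_s: 19.07
position: [0.5066, 0.1477, 0.1627]
ee_rot: [0.709, -0.003, 0.003, -0.705]
force: [-1.2, -0.1, 0.4]
width: 0.0554
```

```bash
python3 - <<'E'
from h import *
im,d,i=look('wrist','w9')
look('side','s9')
look('scene','c9')
E
```

```text
[0.5071 0.1516 0.1632] [-0.4  0.  -0.8] 19.1167
clip_1 0.78 [0.55 0.12 0.02] ext [[0.529, 0.102], [0.57, 0.14]] top [549. 109.] [15. 42.] 82
card_1 0.75 [0.493 0.19  0.009] ext [[0.471, 0.146], [0.515, 0.226]] top [493. 214.] [48. 25.] 1
card_1 0.6 [0.56  0.177 0.011] ext [[0.539, 0.139], [0.584, 0.208]] top [563. 196.] [25. 48.] 82
[0.5069 0.1578 0.1636] [ 0.4 -0.1 -0.2] 19.2667
clip_1 0.72 [ 0.422 -0.74   0.019] ext [[0.4, -0.763], [0.443, -0.718]] top [ 420. -730.] [43. 17.] 27
clip_1 0.66 [ 0.461 -0.375  0.017] ext [[0.439, -0.393], [0.482, -0.345]] top [ 471. -371.] [16. 43.] 8
clip_1 0.58 [0.546 0.102 0.022] ext [[0.529, 0.097], [0.562, 0.108]] top [546. 102.] [11. 33.] 80
clip_1 0.46 [0.521 0.375 0.026] ext [[0.501, 0.347], [0.544, 0.404]] top [520. 370.] [37. 43.] 65
clip_1 0.44 [ 0.397 -0.314  0.02 ] ext [[0.377, -0.323], [0.418, -0.282]] top [ 397. -315.] [41. 19.] 3
card_1 0.68 [ 0.406 -0.233  0.014] ext [[0.385, -0.267], [0.428, -0.211]] top [ 406. -224.] [26. 47.] 90
card_1 0.66 [0.559 0.194 0.016] ext [[0.538, 0.166], [0.58, 0.21]] top [557. 195.] [39. 29.] 4
[0.5065 0.1584 0.163 ] [-0.3 -0.  -0. ] 19.4167
clip_1 0.62 [0.517 0.389 0.02 ] ext [[0.499, 0.373], [0.541, 0.407]] top [518. 379.] [14. 46.] 88
clip_1 0.56 [ 0.454 -0.37   0.013] ext [[0.435, -0.391], [0.48, -0.353]] top [ 463. -369.] [15. 30.] 6
card_1 0.69 [0.487 0.183 0.006] ext [[0.463, 0.145], [0.51, 0.221]] top [465. 213.] [21. 14.] 73
```

View pics/w9.png

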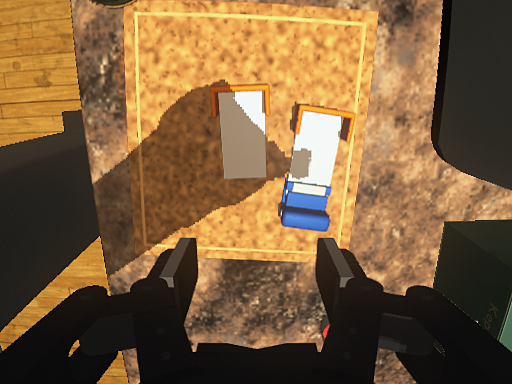

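The wrist image shows card 2 at (240,130) and clip+card pair at (310,165), both on the mat and in line. Now the left card.

Call:
{"op": "move_arm", "data": {"targets": [[[0,0,-1],[-8,-30,0],-1],[[0,0,-1],[-10,-38,0],-1],[[0,0,-1],[-10,-40,0],-1],[[0,0,-1],[-10,-40,0],-1],[[0,0,-1],[-10,-40,0],-1],[[0,0,-1],[-10,-40,0],-1],[[0,0,0],[-10,-40,0],-1],[[0,0,0],[-10,-40,0],-1]]}}

```text
time_s: 20.18
position: [0.4281, -0.1527, 0.1629]
ee_rot: [0.706, -0.036, 0.036, -0.706]
force: [0.7, -0.3, -0.4]
width: 0.0001
```

Call:
{"op": "move_arm", "data": {"targets": [[[0,0,0],[-10,-40,0],-1],[[0,0,0],[-10,-34,0],-1],[[0,0,0],[-6,-25,0],-1],[[0,0,0],[0,0,-25],-1],[[0,0,0],[0,0,-40],-1],[[0,0,0],[0,0,-35],-1],[[0,0,0],[0,0,0],-1],[[0,0,0],[0,0,0],-1]]}}

```text
time_s: 20.85
position: [0.4015, -0.2487, 0.0614]
ee_rot: [-0.705, 0.037, -0.035, 0.707]
force: [-0.5, 0.3, 0.2]
width: -0.0001
```

Call:
{"op": "move_arm", "data": {"targets": [[[0,0,0],[1,0,-15],-1],[[0,0,0],[0,0,-12],-1],[[0,0,0],[0,0,0],-1],[[0,0,0],[0,0,0],-1]]}}

```text
time_s: 21.18
position: [0.404, -0.2506, 0.0366]
ee_rot: [0.706, -0.036, 0.037, -0.706]
force: [0.3, 0.1, -0.2]
width: 0.0
```

Call:
{"op": "move_arm", "data": {"targets": [[[0,0,0],[0,0,-15],-1],[[0,0,0],[0,0,-11],-1],[[0,0,0],[0,0,0],-1],[[0,0,0],[1,7,0],-1],[[0,0,-2],[2,8,0],-1],[[0,0,-4],[4,10,0],-1],[[0,0,-4],[7,12,0],-1],[[0,0,-4],[9,13,0],-1]]}}

```text
time_s: 21.85
position: [0.4264, -0.2005, 0.0104]
ee_rot: [0.696, -0.124, 0.124, -0.696]
force: [-0.2, -0.9, -1.5]
width: 0.0001
```

```bash
python3 -c "
from h import *
look('side','s10')"
```

```text
[ 0.4295 -0.1968  0.0108] [ 2.   3.3 -0.4] 21.9
clip_1 0.77 [ 0.422 -0.742  0.018] ext [[0.401, -0.762], [0.446, -0.72]] top [ 420. -729.] [44. 18.] 21
clip_1 0.59 [ 0.401 -0.284  0.021] ext [[0.38, -0.294], [0.422, -0.253]] top [ 401. -284.] [19. 42.] 78
clip_1 0.49 [0.552 0.102 0.02 ] ext [[0.538, 0.096], [0.568, 0.111]] top [551. 106.] [18. 24.] 83
card_1 0.43 [0.569 0.187 0.013] ext [[0.556, 0.155], [0.58, 0.206]]
```

Call:
{"op": "move_arm", "data": {"targets": [[[0,0,-4],[10,13,0],-1],[[0,0,-4],[10,13,0],-1],[[0,0,0],[10,13,0],-1],[[0,0,2],[9,14,0],-1],[[0,0,4],[7,15,0],-1],[[0,0,5],[4,17,0],-1],[[0,0,5],[2,18,0],-1],[[0,0,5],[0,18,0],-1]]}}

```text
time_s: 22.67
position: [0.4787, -0.0798, 0.0099]
ee_rot: [0.706, -0.04, 0.04, -0.706]
force: [0.1, -1.8, 0.5]
width: 0.0001
```

Call:
{"op": "move_arm", "data": {"targets": [[[0,0,5],[0,18,0],-1],[[0,0,2],[0,18,0],-1],[[0,0,0],[0,18,0],-1],[[0,0,0],[0,18,0],-1],[[0,0,0],[0,18,0],-1],[[0,0,0],[0,18,0],-1],[[0,0,0],[0,18,0],-1],[[0,0,0],[-2,15,0],-1]]}}

```text
time_s: 23.33
position: [0.4767, 0.0619, 0.0099]
ee_rot: [0.707, 0.002, -0.001, -0.707]
force: [0.4, -0.5, -1.5]
width: -0.0
```

```bash
python3 -c "
from h import *
look('side','s11')"
```

```text
[0.4761 0.0658 0.0101] [-0.6  2.7 -0.2] 23.3833
clip_1 0.72 [ 0.461 -0.376  0.018] ext [[0.439, -0.393], [0.481, -0.35]] top [ 471. -370.] [15. 48.] 8
clip_1 0.71 [ 0.422 -0.742  0.017] ext [[0.4, -0.764], [0.446, -0.719]] top [ 419. -729.] [42. 16.] 27
clip_1 0.48 [0.472 0.047 0.012] ext [[0.448, 0.017], [0.495, 0.076]] 
clip_1 0.44 [0.547 0.103 0.02 ] ext [[0.525, 0.094], [0.568, 0.115]] top [547. 105.] [19. 42.] 71
card_1 0.55 [ 0.399 -0.072  0.034] ext [[0.376, -0.087], [0.422, -0.051]] top [396. -76.] [33. 48.] 72
card_1 0.51 [0.57  0.181 0.015] ext [[0.543, 0.119], [0.581, 0.206]] 
card_1 0.47 [0.47  0.048 0.012] ext [[0.448, 0.019], [0.494, 0.076]]
```

Call:
{"op": "move_arm", "data": {"targets": [[[0,0,4],[-6,9,0],-1],[[0,0,6],[-10,9,0],-1],[[0,0,6],[-11,9,0],-1],[[0,0,6],[-11,10,0],-1],[[0,0,4],[-10,10,0],-1],[[0,0,0],[-6,12,0],-1],[[0,0,-4],[-3,14,0],-1],[[0,0,-6],[0,14,0],-1]]}}

```text
time_s: 24.15
position: [0.4186, 0.1468, 0.0095]
ee_rot: [0.701, 0.097, -0.098, -0.7]
force: [0.4, -1.4, 0.0]
width: -0.0003
```

```bash
python3 -c "
from h import *
look('side','s12')"
```

```text
[0.4194 0.1511 0.0101] [0.8 3.4 0.5] 24.2
clip_1 0.72 [ 0.421 -0.742  0.019] ext [[0.4, -0.762], [0.443, -0.723]] top [ 419. -731.] [40. 15.] 28
clip_1 0.62 [0.441 0.065 0.018] ext [[0.42, 0.052], [0.464, 0.092]] top [444.  62.] [39. 19.] 0
clip_1 0.55 [0.547 0.104 0.02 ] ext [[0.526, 0.093], [0.568, 0.116]] top [547. 106.] [21. 41.] 90
clip_1 0.54 [ 0.46  -0.377  0.017] ext [[0.441, -0.393], [0.481, -0.354]] top [ 470. -374.] [14. 34.] 17
card_1 0.68 [0.493 0.201 0.012] ext [[0.467, 0.154], [0.513, 0.233]] top [492. 216.] [36. 46.] 84
card_1 0.65 [0.558 0.19  0.016] ext [[0.537, 0.154], [0.58, 0.211]] top [562. 166.] [42. 97.] 6
```

Call:
{"op": "move_arm", "data": {"targets": [[[0,0,-6],[0,12,0],-1],[[0,0,-4],[0,10,0],-1],[[0,0,0],[0,8,0],-1],[[0,0,0],[0,4,0],-1],[[0,0,0],[0,0,0],-1],[[0,0,0],[0,-5,0],-1],[[0,0,0],[0,0,15],-1],[[0,0,0],[0,0,35],-1]]}}

```text
time_s: 24.97
position: [0.4163, 0.1748, 0.057]
ee_rot: [0.707, 0.035, -0.04, -0.705]
force: [1.0, -0.2, 0.6]
width: -0.0001
```

Call:
{"op": "move_arm", "data": {"targets": [[[0,0,0],[0,-10,40],-1],[[0,0,0],[10,-30,40],-1],[[0,0,0],[10,-30,40],-1],[[0,0,0],[10,-20,40],-1],[[0,0,0],[0,0,0],-1],[[0,0,0],[0,0,0],-1]]}}

```text
time_s: 25.47
position: [0.4469, 0.0977, 0.2033]
ee_rot: [0.707, 0.038, -0.034, -0.706]
force: [-0.5, 0.1, -0.7]
width: -0.0002
```

```bash
python3 - <<'E'
from h import *
im,d,i=look('wrist','w13')
for l in ("mat","tray","tin","garlic","candle"):
  for cam in ("wrist","side"):
    if cam=="side" and l=="mat": capture("side")
    pass
im2,d2,i2=look('side','s13'); 
for cam,dd,ii in(("wrist",d,i),("side",d2,i2)):
  for l in("tin","garlic","candle","mat"):
    for r in silhouettes(cam,l)[:1]:
        v,u=np.nonzero(r["region"]&(dd>0))
        if len(u): p=pix2world(cam,dd,u,v,ii);print(cam,l,round(r["score"],2),np.round(np.median(p,0),3),np.round(np.percentile(p,[2,98],axis=0)[:,:2],3).tolist())
look('scene','c13')
E
```

```text
[0.4451 0.0986 0.2017] [-0.7  0.8 -0.8] 25.5167
clip_1 0.87 [0.434 0.111 0.02 ] ext [[0.412, 0.092], [0.455, 0.131]] top [435. 100.] [44. 16.] 10
clip_1 0.72 [0.548 0.12  0.019] ext [[0.527, 0.101], [0.572, 0.139]] top [549. 108.] [15. 43.] 82
clip_1 0.5 [0.423 0.168 0.01 ] ext [[0.399, 0.132], [0.445, 0.199]] top [420. 188.] [48. 23.] 9
card_1 0.84 [0.423 0.168 0.011] ext [[0.399, 0.131], [0.445, 0.199]] top [420. 187.] [49. 24.] 9
card_1 0.79 [0.494 0.19  0.009] ext [[0.469, 0.145], [0.514, 0.225]] top [493. 214.] [49. 25.] 1
card_1 0.6 [0.56  0.178 0.012] ext [[0.538, 0.14], [0.584, 0.208]] top [563. 195.] [24. 49.] 81
[0.4434 0.1006 0.2   ] [ 0.1  0.5 -0.6] 25.7167
clip_1 0.69 [ 0.422 -0.742  0.018] ext [[0.4, -0.762], [0.447, -0.722]] top [ 419. -730.] [41. 16.] 30
clip_1 0.64 [ 0.46  -0.376  0.018] ext [[0.439, -0.393], [0.48, -0.352]] top [ 471. -372.] [16. 43.] 10
clip_1 0.57 [0.548 0.113 0.015] ext [[0.525, 0.093], [0.579, 0.163]] top [547. 108.] [21. 43.] 83
clip_1 0.52 [0.515 0.378 0.025] ext [[0.501, 0.365], [0.533, 0.411]] top [517. 375.] [20. 32.] 78
card_1 0.66 [0.421 
[... 360 characters left out ...]
0.82 [ 0.595 -0.026  0.008] [[0.575, -0.043], [0.612, -0.011]]
wrist mat 0.73 [0.498 0.177 0.002] [[0.387, 0.059], [0.603, 0.27]]
side tin 0.63 [0.38  0.307 0.046] [[0.352, 0.293], [0.412, 0.356]]
side mat 0.91 [0.485 0.133 0.003] [[0.386, 0.058], [0.598, 0.295]]
[0.4449 0.1003 0.2014] [-0.3  0.5  0.4] 26.2667
clip_1 0.63 [0.426 0.108 0.016] ext [[0.41, 0.091], [0.449, 0.127]] top [430. 100.] [36. 13.] 12
clip_1 0.49 [0.516 0.389 0.02 ] ext [[0.499, 0.373], [0.542, 0.407]] top [524. 379.] [14. 48.] 89
card_1 0.7 [0.49  0.191 0.008] ext [[0.466, 0.148], [0.515, 0.226]] top [487. 216.] [48. 22.] 13
card_1 0.62 [0.421 0.173 0.011] ext [[0.391, 0.133], [0.451, 0.202]] top [415. 187.] [51. 25.] 9
```

View pics/w13.png

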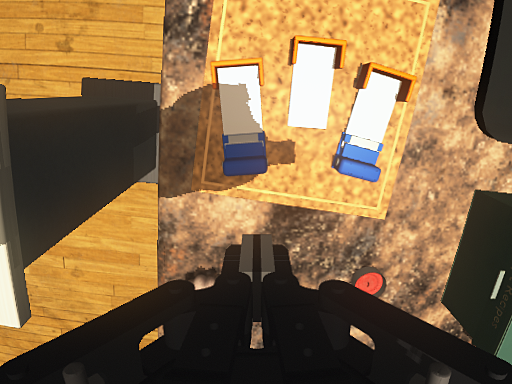

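View pics/c13.png

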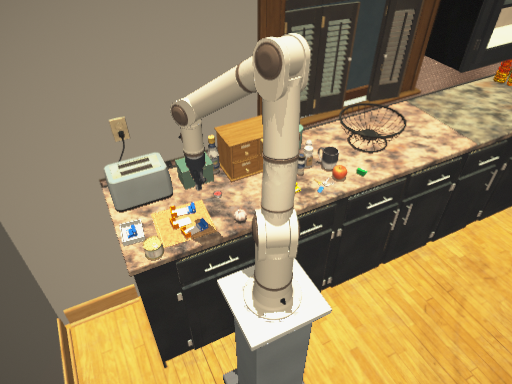

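The wrist image shows both sound clips holding their cards, at (243,120) and (375,120), and the free card at (315,85), all on the mat. The scene image shows the worn clip in the tray at (132,231), with the garlic, tin and candle in place. I'll hand in.

```bash
python3 -c "
from cell import *
print(finish_job())"
```

```text
the job is handed in; nothing more can be done
None
```

I've handed the job in: all three cards lie on the cork mat and the worn clip is in the aluminium tray. The handover reported no verdict.

- **Worn clip:** The middle clip was the worn one. It stayed where it was while its card slid out. I dragged that card on to the mat, then later gripped the clip across its housing and put it in the tray.
- **Sound clips:** I dragged the right and left cards to the mat and both clips came along. I steered the right one past the candle and the left one round the garlic.

In the last pictures, taken at 26 s of the allowed 72 s:

- **Clips and cards:** Each sound clip's housing was about 88 mm from its card's tab, as at the start, so both still hold their cards. All three cards lie flat on the mat.
- **Tray:** The worn clip's origin is about 7 mm from the tray's centre.
- **Tin, candle and garlic:** The tin and candle measured within about 6 mm of their start. The last wrist view caught only the garlic's far edge, and that edge was where it had been; the last scene picture also shows it standing in place.
- **Arm:** It was about 0.2 m above the worktop, touching nothing.

No check failed. The cameras disagreed by up to about 15 mm on partly hidden parts, so I relied on the wrist camera where it had a clear view.

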